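Press the label holder home behind the shelf lip and hold it

TASK

Take the narrower of the two label holders out of its stand, gripping the brittle plastic gently (a grip of 30 N or less), and push its tongue down behind the aluminium lip of the low wooden shelf, feeling your way, until its flange sits flush on the shelf edge against the sprung ejector, without forcing it (a push of 30 N or less). Finish while still holding it pressed home with the gripper, for the spring would lift it again; leave the wider holder and everything else on the bench where they are.

Things in the scene. Friction and masses are not known exactly. Their poses are not given: they have to be found in the camera images.
- holder: Narrower label holder, grey plastic, 50-100 g. Tongue 5 (x) x 84 (y) x 30 mm deep, stepped to 3 x 80 mm over its lowest 6 mm; flange 24 x 90 mm, 30 to 36 mm above the origin; upright label plate 10 (x) x 64 (y) mm, 36 to 82 mm above the origin, white card on both faces: grip it across its thickness (x). Origin: centre of the tongue's lower end, z up. Either face may point outward.
- holder_wide: The wider label holder: same shape but tongue 124 mm, flange 130 mm and plate 104 mm wide; does not fit the bay, leave it. Origin and axes as for the holder.
- stand: White plastic slotted block, 75 x 134 x 34 mm, fixed, in which the holder stands upright, its flange resting on the block's top, its tongue loosely (8 mm slot) inside. Origin: centre of underside. Lift the holder straight up by over 30 mm to free it.
- stand_wide: The same block, 75 x 174 x 34 mm, for the wide holder. The two stands may be either way round, left and right.
- bay (a point): Centre of the mouth of the label bay, level with the shelf top (50 mm). x into the shelf, away from the robot, y along the lip, z up. A slot 10 mm wide (x), 100 mm long (y), open above, between the wood and the 5 mm aluminium lip; lip, wood and solid slot ends are equally high. Holder home: flange on the lip, holder origin 30 mm below this point.
- ejector (a joint): Sprung steel bar inside the bay, pushing upward; 0 = up (its top 22 mm below the mouth), grows as pressed down, stop at 0.010 m. The spring takes 5 N to start and 9 N at 0.008 m, where the flange meets the lip. It lifts the holder again if let go.
- tip_box: Green box 85 x 120 x 55 mm, origin under its centre. Leave alone.
- bottle: Glass bottle with black cap, 72 mm diameter x 150 mm, origin under its centre. Leave alone.
- jar: Jar, 60 mm diameter x 70 mm, origin under its centre. Leave alone.
- tube: Short capped tube standing on the bench, 34 mm diameter x 63 mm, origin under its centre. Leave alone.
- beaker: Open beaker, 70 mm diameter x 85 mm, origin under its centre. Leave alone.
- shelf: The low wooden shelf itself, fixed; origin under the bay's centre, at bench level, same axes as the bay. 340 mm wide (y), 50 mm high. Fixed bottles up to 110 mm tall stand on it from 100 mm behind the lip, 60 mm or more to either side of the bay centre.
There are look-alikes about, which are no part of the job. What is shaped like the holder but blue or turquoise is not meant.

How it is judged:
By the outcome, as a careful person would: the job done as asked, in the order asked, and still so for the second after the job is handed in, while the arm keeps its last pose, push and grip.
It also fails if it takes over 48 s, if anything falls off the work surface, if the arm or the gripper's body presses on something with over 40 N, if the wrist force passes 120 N, or if a joint passes its speed limit or range.

ROBOT

A 7-joint arm with a two-finger parallel gripper is mounted at the origin on the work surface. World frame = base frame: x ahead of the robot, y to its left, z up, the work surface at z = 0. Lengths are in m, angles in rad, forces in N, time in s.
With the tool pointing down it reaches from about 0.425 to 0.875 m from the base axis. Payload 4.7 kg.
Tool frame: the origin (TCP) lies at the very end of the fingers, on their centre line; the grasp point (between the pads) lies 19 mm behind it; z points along the fingers, y is the line along which they close (so a half turn about z gives the same grasp; the last joint's range is limited). The gripper opens to 87 mm and grips with 3 to 60 N. Pads are 19 mm wide; open, the fingers measure 117 mm over their backs; the gripper's body (75 mm by 190 mm) begins 51 mm behind the grasp point.
Start: joints at [1.357, 0.321, -0.07, 1.45, 0.023, 1.371, -0.057], TCP at [0.147, -0.633, 0.223] pointing down, gripper open.
Joint ranges: [-2.86, 2.86], [-0.3, 2.09], [-1.38, 1.24], [0.06, 2.45], [-1.56, 4.7], [0.09, 2.05], [-2.69, 2.69]. Speed limits (rad/s): [2.57, 2.57, 3.14, 3.14, 3.14, 3.14, 3.14].

INTERFACE

Orientations are given as a unit quaternion [w, x, y, z].
In Python, from station import r gives the robot as it stands.
- The arm moves only by the tool apply_moves, never from a script. Its arguments are lists of equal length, an entry for each row: "grip": the finger opening in m, from 0 to 0.087; "delta_pos": the shift along the world's x, y, z in m, a list of three; "dr": the turn, a rotation vector about the world's x, y, z in rad, a list of three. A call has exactly 10 rows; each row shifts and turns the commanded pose from where the row before left it; what a row does not reach is not made up. A row lasts 1/8 s, in which the tool goes at most 62.5 mm and 10.7 degrees, less where a joint would pass 70% of its speed; a pose out of reach is approached as far as the arm can. A call is refused whole if a number of a shift passes 0.0625 or a number of a turn 0.188, either way. A call with a gripper value outside its range is refused whole. The fingers move at their own pace and stop on an object; "squeeze" is the grip in N (left out, the last holds). Time passes only in rows, so rows that do not move let the fingers close, or fill a call up. It gives the time, the measured TCP pose, the force, the opening and the grip force at its end, in the units of the state.
- r.state(): the state, without advancing time (a new reading comes with each control period).
- r.grab_frame(name): name is "scene" or "top"; returns a dict with "img" (420x560x3 uint8, blue, green, red), "fx", "fy", "cx", "cy" (pixels), "R" (3x3) and "t" (3): a world point X has camera coordinates R X + t. Camera axes: x right, y down, z forward; pixel columns grow to the right and rows downward; lengths in m; the calibration is good to about 2 mm. A picture is of the moment at which its call begins. There is no depth.
- r.sign_off(): hands the job in; it is judged then, once.
The state is a dict: "time_s": time; "joint_pos": joint angles; "joint_vel": joint speeds; "effort": joint torques, N m; "position": TCP position; "orientation": TCP orientation; "force": force on the tool from outside, world axes, zero at the start; "moment": the same for the moment, N m; "grip_width": finger opening in m; "grip_force": force on a finger pad.
Only numpy, scipy, OpenCV 4.12 (cv2) and the standard library are available. Lean on these libraries where they do the work, as an engineer would, in place of code of your own. Each camera call takes 0.05 s, during which the arm holds its last target. There are 200 camera calls.

## Working session

There is one attempt and no reset: what is moved stays moved. The work goes in short steps, Python scripts to look and compute and a tool call to move; the robot and the scene stay as the last step left them, time stands still between calls to the robot, and variables do not carry over. Pictures are saved under pics/ and viewed, at most 10 in all, crops included, and the job is handed in when it is done.

Besides the shell and the picture viewer there is one more tool, called after "Call:" as a command line: name --argument value ..., lists and objects as JSON in quotes. apply_moves: Moves the arm, as the interface text tells. Its arguments: {"type":"object","properties":{"grip":{"type":"array"},"delta_pos":{"type":"array"},"dr":{"type":"array"},"squeeze":{"type":"number"}},"required":["grip","delta_pos","dr"]}

```bash
mkdir -p pics
python3 - <<'E'
from station import r
import cv2,pickle
for n in("scene","top"):
    f=r.grab_frame(n); cv2.imwrite(f"pics/{n}0.png",f["img"]); pickle.dump(f,open(f"{n}0.pkl","wb"))
    print(n,f["fx"],f["fy"],f["cx"],f["cy"],f["R"],f["t"])
s=r.state();print(s)
E
```

```text
scene 433.7246624270389 433.7246624270389 270.250233128921 208.32291698588637 [[-0.15590501  0.98758779  0.01907821]
 [ 0.52349987  0.09898998 -0.84625579]
 [-0.83764044 -0.12194808 -0.53243512]] [ 0.08419319 -0.2066472   1.39690157]
top 404.5529611549683 404.5529611549683 281.0011663875004 214.59479281093803 [[ 0.00999114 -0.99986286 -0.01320781]
 [-0.99825976 -0.0092057  -0.05824692]
 [ 0.05811735  0.01376678 -0.99821483]] [-0.01052675  0.47682311  0.92993939]
{'time_s': 0.1, 'joint_pos': array([ 1.35710402,  0.32175396, -0.07009364,  1.45152622,  0.0226024 ,
        1.37083123, -0.05694667]), 'joint_vel': array([-0.00064671, -0.00357385,  0.00063295, -0.00177058,  0.00037405,
       -0.00131563,  0.00031203]), 'effort': array([ 3.76346115e-04, -4.92570090e+01, -4.05286644e-01, -3.13399637e+01,
       -6.40922436e-02,  3.94174398e-02,  5.81844051e-05]), 'position': array([ 0.14663289, -0.63273606,  0.22158112]), 'orientation': array([-8.53712566e-04,  9.93521064e-01,  1.13644819e-01, -1.44582527e-04]), 'force': array([-0.26161073, -0.16681011, -0.20516234]), 'moment': array([-0.00948109,  0.01899444,  0.02439832]), 'grip_force': 0.0, 'grip_width': 0.08715979471101074}
```

View pics/scene0.png

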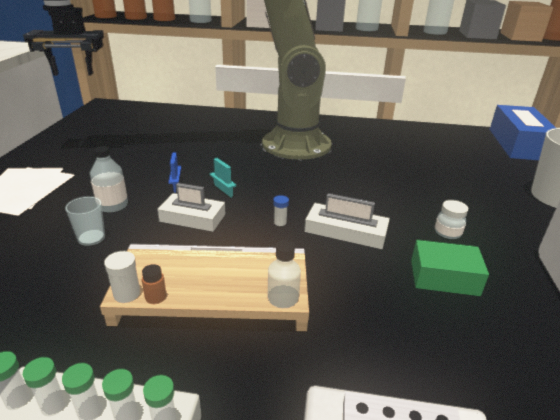

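View pics/top0.png

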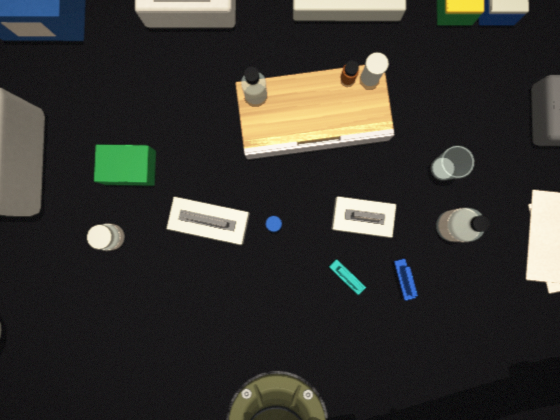

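The scene picture shows the narrow holder at about (190,195), the wide one at (349,208), and the shelf with its lip nearest the arm. In the top picture they are at (365,216), (207,219), and the bay is at about (319,140).

Candidates in the top picture:
- grey narrow holder (365,216), the one to take
- grey wide holder (207,219)
- turquoise look-alike (347,277)
- blue look-alike (405,279)

I'll check the choice in a close crop.

Run:
```python
import cv2,numpy as np
t=cv2.imread("pics/top0.png");s=cv2.imread("pics/scene0.png")
def c(i,x,y,w,h,k):
    o=cv2.resize(i[y:y+h,x:x+w],None,fx=k,fy=k,interpolation=cv2.INTER_CUBIC)
    for a in range(0,w,10): cv2.line(o,(a*k,0),(a*k,6 if (x+a)%50 else 14),(0,255,255),1)
    for a in range(0,h,10): cv2.line(o,(0,a*k),(6 if (y+a)%50 else 14,a*k),(0,255,255),1)
    return o
A=c(t,330,190,70,50,8)   # 560x400
cv2.imwrite("pics/c1.png",A)
B=c(t,240,120,160,40,5); C=c(s,100,235,220,40,3)
D=np.zeros((200+120+280,800,3),np.uint8); D[:200,:800]=B; D[200:320,:660]=C
E_=c(s,155,175,80,56,5); D[320:600,:400]=E_
F=c(s,300,190,100,56,4);D[320:320+224,400:800]=F
cv2.imwrite("pics/c2.png",D)
```

```text
(no output)
```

View pics/c1.png

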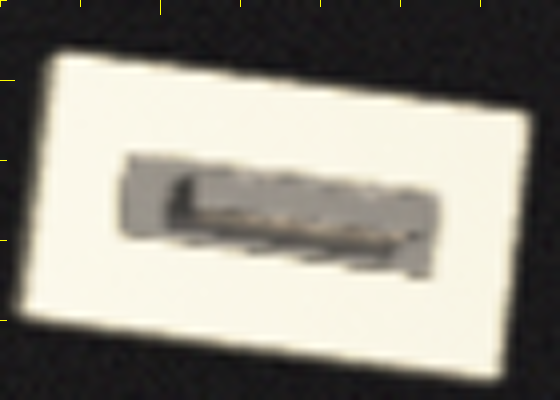

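View pics/c2.png

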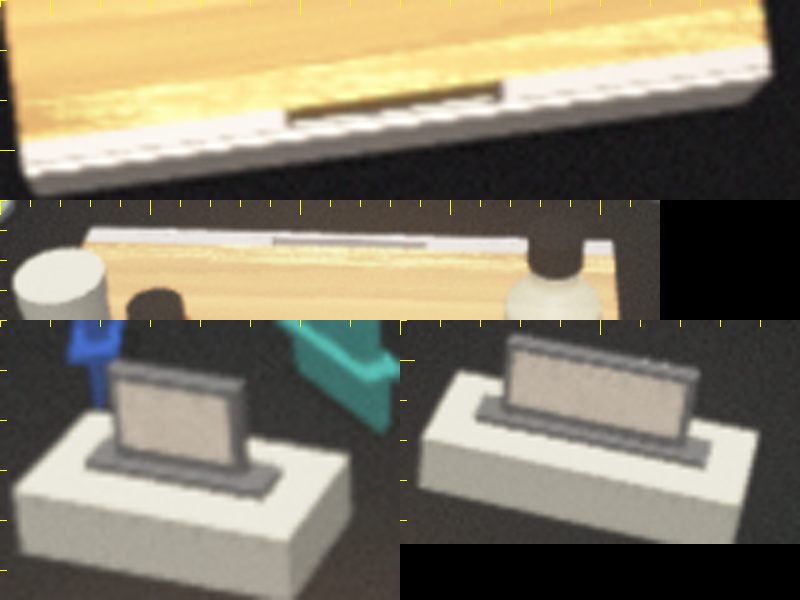

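```bash
cat > h.py <<'E'
import numpy as np,pickle
from scipy.optimize import least_squares
def proj(f,X):
    c=np.asarray(X)@f["R"].T+f["t"]
    return np.c_[f["fx"]*c[:,0]/c[:,2]+f["cx"],f["fy"]*c[:,1]/c[:,2]+f["cy"]]
def W(p,L):
    c,s=np.cos(p[2]),np.sin(p[2]);L=np.asarray(L,float)
    return np.c_[p[0]+c*L[:,0]-s*L[:,1],p[1]+s*L[:,0]+c*L[:,1],L[:,2]]
def fit(f,L,px,x0):
    o=least_squares(lambda p:(proj(f,W(p,L))-px).ravel(),x0,loss='soft_l1')
    return o.x,(proj(f,W(o.x,L))-px).round(1)
E
python3 - <<'E'
from h import *
T=pickle.load(open("top0.pkl","rb"));S=pickle.load(open("scene0.pkl","rb"))
for f in(T,S):print("cam",-f["R"].T@f["t"])
k=lambda a,s,o:np.array(a)/s+np.array(o)
box=lambda a,b,z:[[a,b,z],[a,-b,z],[-a,-b,z],[-a,b,z]]
st=k([(55,52),(530,112),(500,380),(20,318)],8,(330,190))
fl=k([(125,155),(438,192),(432,278),(122,237)],8,(330,190))
x0=[.45,-.2,0]
print("stand",*fit(T,box(.0375,.067,.034),st,x0))
h,e=fit(T,box(.012,.045,.040),fl,x0);print("flange",h,e)
b,e=fit(T,box(.005,.05,.05)[:2]+box(.005,.17,.05)[:2]+box(.01,.17,.05)[2:],k([(286,113),(502,82),(22,143),(768,45),(770,75),(27,178)],5,(240,120)),[.6,-.1,0]);print("bay",b,e)
# scene checks
print("scene stand top",((proj(S,W(h,box(.0375,.067,.034)))-[155,175])*5+[0,320]).round())
print("scene flange",((proj(S,W(h,box(.012,.045,.040)))-[155,175])*5+[0,320]).round())
print("plate top",((proj(S,W(h,box(.005,.032,.086)))-[155,175])*5+[0,320]).round())
print("scene slot",((proj(S,W(b,box(.005,.05,.05)))-[100,235])*3+[0,200]).round())
print("scene lip",((proj(S,W(b,box(.01,.17,.05)))-[100,235])*3+[0,200]).round())
E
```

```text
cam [ 0.42205288 -0.01893808  0.95591374]
cam [1.29140717 0.10765729 0.56727681]
stand [ 0.4722308  -0.19633465 -0.11908249] [[ 0.3  0.4]
 [-0.5  0.4]
 [-0.5 -0.4]
 [ 0.7 -0.3]]
flange [ 0.47183725 -0.19597645 -0.11206838] [[ 0.  -0.1]
 [ 0.5  0.1]
 [ 0.1 -0.1]
 [-0.8  0.2]]
bay [ 0.64205623 -0.09109247  0.1430393 ] [[-0.3 -0.6]
 [ 0.3 -0.3]
 [ 0.1  0.5]
 [-0.3 -0. ]
 [ 0.3  0.4]
 [-0.1 -0. ]]
scene stand top [[289. 536.]
 [ 14. 488.]
 [ 88. 410.]
 [348. 452.]]
scene flange [[264. 487.]
 [ 82. 457.]
 [105. 431.]
 [284. 461.]]
plate top [[237. 388.]
 [105. 367.]
 [115. 357.]
 [245. 377.]]
scene slot [[425. 247.]
 [271. 243.]
 [273. 234.]
 [427. 238.]]
scene lip [[612. 256.]
 [ 82. 244.]
 [ 91. 225.]
 [610. 237.]]
```

Calibrated fits agree in both views: the holder is at (0.472,-0.196) with yaw about -0.115, and the bay is at (0.642,-0.091) with yaw 0.143. The crop confirms a grey plate with a white card, on the shorter stand. Moving above it now.

Call:
apply_moves --grip '[0.087,0.087,0.087,0.087,0.087,0.087,0.087,0.087,0.087,0.087]' --delta_pos '[[0.036,0.0485,0],[0.036,0.0485,0],[0.036,0.0485,0],[0.036,0.0485,0],[0.036,0.0485,0],[0.036,0.0485,0],[0.036,0.0485,0],[0.036,0.0485,0],[0.036,0.0485,0],[0,0,0]]' --dr '[[0,0,0.136],[0,0,0.136],[0,0,0.136],[0,0,0.136],[0,0,0.136],[0,0,0.136],[0,0,0.136],[0,0,0.136],[0,0,0.136],[0,0,0]]' --squeeze 18

```text
time_s: 1.35
position: [0.4733, -0.191, 0.2226]
orientation: [-0.0, 0.744, 0.668, 0.001]
force: [-0.4, -0.4, 0.5]
grip_width: 0.0868
grip_force: 0.0
```

Call:
apply_moves --grip '[0.087,0.087,0.087,0.087,0.087,0.087,0.087,0.087,0.087,0.087]' --delta_pos '[[0,0,-0.02],[0,0,-0.02],[0,0,-0.02],[0,0,-0.02],[0,0,-0.02],[0,0,-0.01],[0,0,0],[0,0,0],[0,0,0],[0,0,0]]' --dr '[[0,0,-0.008],[0,0,0],[0,0,0],[0,0,0],[0,0,0],[0,0,0],[0,0,0],[0,0,0],[0,0,0],[0,0,0]]'

```text
time_s: 2.6
position: [0.4711, -0.1969, 0.1131]
orientation: [0.001, 0.751, 0.661, 0.0]
force: [0.0, 0.2, -0.4]
grip_width: 0.087
grip_force: 0.0
```

Run:
```python
from station import r
import cv2,pickle
f=r.grab_frame("scene"); cv2.imwrite("pics/s1.png",cv2.resize(f["img"][130:240,130:270],None,fx=5,fy=5,interpolation=cv2.INTER_CUBIC))
print(r.state()["position"],r.state()["orientation"])
```

```text
[ 0.47100088 -0.19682811  0.11298547] [3.73374433e-04 7.50558727e-01 6.60803639e-01 9.19272425e-05]
```

View pics/s1.png

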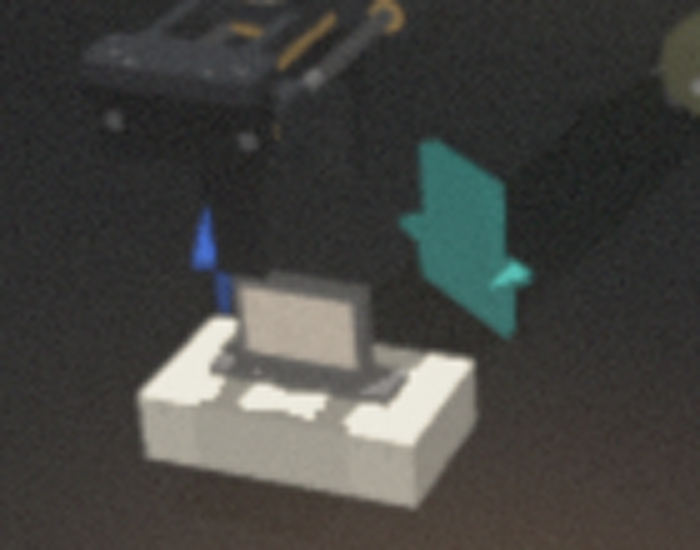

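The picture shows the open gripper straight above the narrow grey holder (plate at about (300,320) in the crop). I'll correct the yaw slightly, descend and close gently.

Call:
apply_moves --grip '[0.087,0.087,0.087,0.087,0.087,0.087,0.087,0.03,0.0,0.0]' --delta_pos '[[0.001,0.001,0],[0,0,-0.015],[0,0,-0.02],[0,0,-0.02],[0,0,-0.011],[0,0,0],[0,0,0],[0,0,0],[0,0,0],[0,0,0]]' --dr '[[0,0,0.012],[0,0,0],[0,0,0],[0,0,0],[0,0,0],[0,0,0],[0,0,0],[0,0,0],[0,0,0],[0,0,0]]' --squeeze 20

```text
time_s: 3.9
position: [0.4719, -0.1959, 0.0469]
orientation: [0.0, 0.747, 0.665, 0.0]
force: [-0.3, -1.1, -0.2]
grip_width: 0.0646
grip_force: 0.0
```

Call:
apply_moves --grip '[0,0,0,0,0,0,0,0,0,0]' --delta_pos '[[0,0,0],[0,0,0],[0,0,0],[0,0,0],[0,0,0],[0,0,0],[0,0,0.003],[0,0,0.003],[0,0,0],[0,0,0]]' --dr '[[0,0,0],[0,0,0],[0,0,0],[0,0,0],[0,0,0],[0,0,0],[0,0,0],[0,0,0],[0,0,0],[0,0,0]]'

```text
time_s: 5.15
position: [0.4724, -0.1959, 0.053]
orientation: [0.001, 0.747, 0.665, 0.0]
force: [2.6, -0.1, 0.8]
grip_width: 0.0101
grip_force: 20.0
```

Call:
apply_moves --grip '[0,0,0,0,0,0,0,0,0,0]' --delta_pos '[[0,0,0.02],[0,0,0.03],[0,0,0.03],[0,0,0.02],[0.028,0.0175,0],[0.0282,0.0175,0],[0.0282,0.0175,0],[0.0282,0.0175,0],[0.0282,0.0175,0],[0.0282,0.0175,0]]' --dr '[[0,0,0],[0,0,0],[0,0,0],[0,0,0],[0,0,0.043],[0,0,0.043],[0,0,0.043],[0,0,0.043],[0,0,0.043],[0,0,0.043]]' --squeeze 24

```text
time_s: 6.4
position: [0.6402, -0.0907, 0.1515]
orientation: [-0.001, 0.654, 0.756, -0.001]
force: [0.3, -0.0, -1.0]
grip_width: 0.0097
grip_force: 24.0
```

Call:
apply_moves --grip '[0,0,0,0,0,0,0,0,0,0]' --delta_pos '[[0,0,0],[0,0,-0.02],[0,0,-0.02],[0,0,-0.01],[0,0,0],[0,0,0],[0,0,0],[0,0,0],[0,0,0],[0,0,0]]' --dr '[[0,0,0],[0,0,0],[0,0,0],[0,0,0],[0,0,0],[0,0,0],[0,0,0],[0,0,0],[0,0,0],[0,0,0]]'

```text
time_s: 7.65
position: [0.6408, -0.0907, 0.1027]
orientation: [0.0, 0.655, 0.756, 0.0]
force: [-0.4, -0.4, -0.8]
grip_width: 0.0099
grip_force: 24.0
```

Run:
```python
from station import r
from h import *
import cv2
f=r.grab_frame("scene");g=r.grab_frame("top");s=r.state()
p,q=s["position"],s["orientation"];yaw=2*np.arctan2(q[2],q[1])-np.pi/2
print(p,q.round(4),yaw,s["force"])
x0,y0,k=130,190,4
A=cv2.resize(f["img"][y0:y0+150,x0:x0+190],None,fx=k,fy=k,interpolation=cv2.INTER_CUBIC)
cv2.imwrite("pics/s2.png",A)
h=[p[0],p[1],yaw];z=p[2]-.043
box=lambda a,b,z:[[a,b,z],[a,-b,z],[-a,-b,z],[-a,b,z]]
for n,L in(("tip",box(.0015,.04,z)),("flange top",box(.012,.045,z+.036)),("plate top",box(.005,.032,z+.082))):
    print(n,((proj(f,W(h,L))-[x0,y0])*k).round().tolist())
b=[.6421,-.0911,.143]
print("slot",((proj(f,W(b,box(.005,.05,.05)))-[x0,y0])*k).round().tolist())
```

```text
[ 0.64076777 -0.09071404  0.10260633] [0.     0.6548 0.7558 0.    ] 0.14307029345893252 [ 0.59591355  0.71866226 -1.10245807]
tip [[428.0, 220.0], [263.0, 217.0], [264.0, 213.0], [429.0, 217.0]]
flange top [[435.0, 173.0], [243.0, 168.0], [251.0, 139.0], [439.0, 143.0]]
plate top [[406.0, 81.0], [266.0, 77.0], [269.0, 66.0], [408.0, 69.0]]
slot [[447.0, 243.0], [241.0, 238.0], [244.0, 225.0], [449.0, 230.0]]
```

View pics/s2.png

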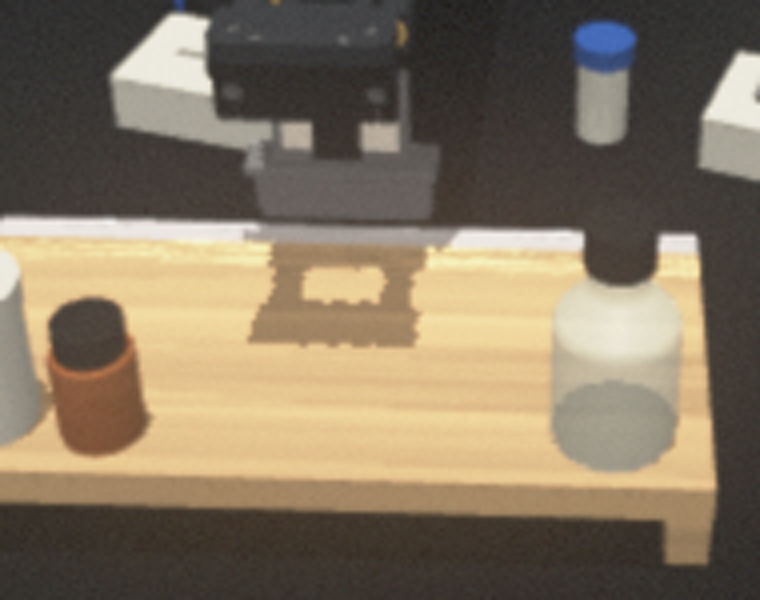

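The picture shows the holder hanging upright with its tongue bottom at (263..430, 219), as predicted, and centred over the slot (241..447). I'll feel down to a few mm below the mouth.

Call:
apply_moves --grip '[0,0,0,0,0,0,0,0,0,0]' --delta_pos '[[0.001,0,0],[0,0,-0.004],[0,0,-0.003],[0,0,-0.001],[0,0,-0.001],[0,0,-0.001],[0,0,-0.001],[0,0,-0.001],[0,0,0],[0,0,0]]' --dr '[[0,0,0],[0,0,0],[0,0,0],[0,0,0],[0,0,0],[0,0,0],[0,0,0],[0,0,0],[0,0,0],[0,0,0]]'

```text
time_s: 9.0
position: [0.6418, -0.0907, 0.0906]
orientation: [0.0, 0.655, 0.756, 0.0]
force: [0.9, -0.6, -0.8]
grip_width: 0.0096
grip_force: 24.0
```

Call:
apply_moves --grip '[0,0,0,0,0,0,0,0,0,0]' --delta_pos '[[0,0,-0.001],[0,0,-0.001],[0,0,-0.001],[0,0,-0.001],[0,0,-0.001],[0,0,0],[0,0,0],[0,0,0],[0,0,0],[0,0,0]]' --dr '[[0,0,0],[0,0,0],[0,0,0],[0,0,0],[0,0,0],[0,0,0],[0,0,0],[0,0,0],[0,0,0],[0,0,0]]'

```text
time_s: 10.25
position: [0.6418, -0.0907, 0.0856]
orientation: [0.0, 0.655, 0.756, 0.0]
force: [-0.1, -0.1, -0.3]
grip_width: 0.0099
grip_force: 24.0
```

Call:
apply_moves --grip '[0,0,0,0,0,0,0,0,0,0]' --delta_pos '[[0,0,-0.001],[0,0,-0.001],[0,0,-0.001],[0,0,-0.0015],[0,0,-0.0015],[0,0,-0.0015],[0,0,-0.0015],[0,0,-0.0015],[0,0,0],[0,0,0]]' --dr '[[0,0,0],[0,0,0],[0,0,0],[0,0,0],[0,0,0],[0,0,0],[0,0,0],[0,0,0],[0,0,0],[0,0,0]]'

```text
time_s: 11.5
position: [0.6418, -0.0907, 0.0751]
orientation: [0.0, 0.655, 0.756, 0.0]
force: [-0.6, -0.5, -1.5]
grip_width: 0.01
grip_force: 24.0
```

Call:
apply_moves --grip '[0,0,0,0,0,0,0,0,0,0]' --delta_pos '[[0,0,-0.001],[0,0,-0.001],[0,0,-0.001],[0,0,-0.001],[0,0,-0.001],[0,0,-0.001],[0,0,-0.001],[0,0,-0.001],[0,0,0],[0,0,0]]' --dr '[[0,0,0],[0,0,0],[0,0,0],[0,0,0],[0,0,0],[0,0,0],[0,0,0],[0,0,0],[0,0,0],[0,0,0]]' --squeeze 26

```text
time_s: 12.75
position: [0.6418, -0.0907, 0.0676]
orientation: [0.0, 0.655, 0.756, -0.0]
force: [-2.0, 0.1, 5.1]
grip_width: 0.0099
grip_force: 26.0
```

Call:
apply_moves --grip '[0,0,0,0,0,0,0,0,0,0]' --delta_pos '[[0,0,-0.001],[0,0,-0.001],[0,0,-0.001],[0,0,-0.0005],[0,0,-0.0005],[0,0,0],[0,0,0],[0,0,0],[0,0,0],[0,0,0]]' --dr '[[0,0,0],[0,0,0],[0,0,0],[0,0,0],[0,0,0],[0,0,0],[0,0,0],[0,0,0],[0,0,0],[0,0,0]]'

```text
time_s: 14.0
position: [0.6419, -0.0908, 0.064]
orientation: [0.0, 0.655, 0.756, -0.0]
force: [-2.2, -0.8, 7.7]
grip_width: 0.0099
grip_force: 26.0
```

Call:
apply_moves --grip '[0,0,0,0,0,0,0,0,0,0]' --delta_pos '[[0,0,-0.0005],[0,0,0],[0,0,-0.0005],[0,0,0],[0,0,-0.0005],[0,0,0],[0,0,0],[0,0,0],[0,0,0],[0,0,0]]' --dr '[[0,0,0],[0,0,0],[0,0,0],[0,0,0],[0,0,0],[0,0,0],[0,0,0],[0,0,0],[0,0,0],[0,0,0]]'

```text
time_s: 15.25
position: [0.6419, -0.0908, 0.0626]
orientation: [0.0, 0.655, 0.756, -0.0]
force: [-1.9, -0.2, 7.8]
grip_width: 0.0097
grip_force: 26.0
```

Call:
apply_moves --grip '[0,0,0,0,0,0,0,0,0,0]' --delta_pos '[[0,0,-0.0005],[0,0,0],[0,0,-0.0003],[0,0,0],[0,0,0],[0,0,0],[0,0,0],[0,0,0],[0,0,0],[0,0,0]]' --dr '[[0,0,0],[0,0,0],[0,0,0],[0,0,0],[0,0,0],[0,0,0],[0,0,0],[0,0,0],[0,0,0],[0,0,0]]'

```text
time_s: 16.5
position: [0.6419, -0.0907, 0.0625]
orientation: [0.0, 0.655, 0.756, -0.0]
force: [-4.5, -1.0, 11.7]
grip_width: 0.0097
grip_force: 26.0
```

The descent has stopped at z=0.0625 while the force climbs above the spring's, so the flange has met the lip. I'll add a small extra push and look.

Call:
apply_moves --grip '[0,0,0,0,0,0,0,0,0,0]' --delta_pos '[[0,0,-0.0003],[0,0,0],[0,0,-0.0003],[0,0,0],[0,0,0],[0,0,0],[0,0,0],[0,0,0],[0,0,0],[0,0,0]]' --dr '[[0,0,0],[0,0,0],[0,0,0],[0,0,0],[0,0,0],[0,0,0],[0,0,0],[0,0,0],[0,0,0],[0,0,0]]'

```text
time_s: 17.75
position: [0.6419, -0.0907, 0.0625]
orientation: [0.0, 0.655, 0.756, -0.0]
force: [-5.6, 1.1, 15.0]
grip_width: 0.0097
grip_force: 26.0
```

Run:
```python
from station import r
from h import *
import cv2
f=r.grab_frame("scene");s=r.state()
print(s["position"],s["force"],s["moment"],s["grip_force"])
x0,y0,k=150,190,6
cv2.imwrite("pics/s3.png",cv2.resize(f["img"][y0:y0+75,x0:x0+130],None,fx=k,fy=k,interpolation=cv2.INTER_CUBIC))
box=lambda a,b,z:[[a,b,z],[a,-b,z],[-a,-b,z],[-a,b,z]]
for z in(.05,.056,.102):print(z,((proj(f,W([.6419,-.0908,.143],box(.012 if z<.1 else .005,.045 if z<.1 else .032,z)))-[x0,y0])*k).round().tolist())
```

```text
[ 0.64193535 -0.09074238  0.06253001] [-5.73415677  1.14662844 14.2654858 ] [ 0.08803458  1.38597123 -0.02680613] 26.002473297994584
0.05 [[535.0, 377.0], [254.0, 370.0], [266.0, 325.0], [540.0, 332.0]]
0.056 [[534.0, 362.0], [253.0, 355.0], [265.0, 311.0], [540.0, 317.0]]
0.102 [[492.0, 230.0], [287.0, 225.0], [292.0, 207.0], [494.0, 212.0]]
```

View pics/s3.png

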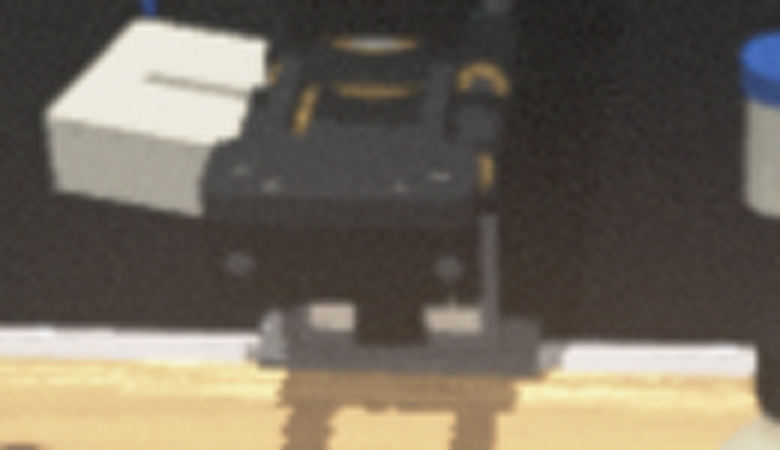

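The picture shows the flange (bottom edge at about (254..540, 375)) flat on the lip and the wood, where the fit predicts home. The push is about 15 N, the grip 26 N, and both are steady.

```bash
python3 -c "
from station import r
print(r.sign_off())"
```

```text
the job is handed in; nothing more can be done
None
```

I handed the job in with the narrow holder pressed home in the bay: flange flush on the shelf edge, about 15 N of push, a 26 N grip, 17.8 s on the clock, and nothing else touched.

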